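# Present the bench stake over its stump socket

## Task

Get the stump ready for the bench stake: first turn its red clamp knob anticlockwise until it clicks past its detent and stays open. Then pick the iron stake off its wooden rest by the balance point (the brass band) and hold it level, its shank centred over the slot in the stump's plate and in line with it, with the shank's lower end about 35 mm above the plate, keeping the stake upright throughout. Finish while still holding it there, steady and touching neither stump nor rest, and leave the other tools and wares where they are.

Things in the scene. Friction and masses are not known exactly. Their poses are not given: they have to be found in the camera images.
- stake: Loose dark iron T-shaped stake, 0.55-0.8 kg, horn pointing away from the robot. Origin: balance point, mid-width, underside of beam; x along beam to horn tip, z up. Beam 16 mm wide (y), 18 high, x -37 to +83; brass band 14 mm wide at x 0. Heavy head 40 x 32 x 30 mm at x -77 to -37; tapered horn x +83 to +173. Shank 18 (x) x 10 (y) mm goes down 50 mm from the beam at x +43.
- shank_tip (a point): Centre of the lower end of the stake's shank, at x +43, y 0, z -50 mm in the stake's frame.
- rest: Fixed wooden rest under the stake, base 190 x 70 x 12 mm. Origin: centre of underside, below the stake's balance point; x along the stake to the horn. Post tops, 70 mm above the table, carry the stake at x -68 to -46 (head) and +66 to +78 (beam); cheeks beside it rise to 80 mm. Between x -45 and +30 nothing but the base is under or beside the beam.
- holder: Fixed wooden stump, 196 mm across, with a dark steel plate on it whose top is 60 mm above the table. Origin: on the table straight below the middle of the plate's slot; x along the slot's long side; the stump's centre lies at y = -18 mm. The stake may stand over the slot either way round.
- socket (a point): Middle of the slot's mouth, level with the plate's top (60 mm above the table). The slot is 23 mm (x) by 15 mm (y). A small steel clamp jaw, 30 x 12 mm and 6 mm high above the plate, lies against its -y side and draws back as the knob opens.
- clamp (a joint): Angle of the clamp knob, rad, growing anticlockwise seen from above: 0 clamped, 1.2 open (stops at both). A spring detent resists with 0.18 N m at first, less towards 0.6 rad; past that the knob snaps on to 1.2 by itself and stays; let go before 0.6 rad it springs back to 0.
- clamp_grip (a point): Where to grip the red knob: on its vertical axis, 97 mm above the table, 70 mm to the -y side of the slot. The knob is an upright bar 44 mm long (this point's x, turns with it), 14 mm thick (y), top at 106 mm, on a 40 mm disc whose top is at 74 mm. White mark on the bar's -x half; red dash on the base: clamped, green dash: open.
- hammer: Bystander: blue-headed hammer with a wooden handle, 220 mm long, lying flat, 25 mm high.
- snips: Bystander: tin snips with red handles, 220 mm long, lying flat.
- jar: Bystander: amber glass jar, 68 mm across, 90 mm tall.
- bowl: Bystander: shallow copper bowl, 110 mm across, 35 mm high.
- bangle: Bystander: brass bangle, 72 mm across, 18 mm high, lying flat.
- mallet: Bystander: rubber mallet, 230 mm long, lying flat, 60 mm high.
- tin: Bystander: low steel tin, 70 mm across, 50 mm tall.
Not all that is in view belongs to the job. Leave any purple look-alike of the rest alone.

How it is judged:
On the way, in this order (a step that is already met when the one before it is completed fails the run):
1. the clamp knob has clicked past its detent and stays open, the stake still on its rest (value of joint clamp above 0.95 rad and z of stake in the frame of rest below 0.08 m), for 0.2 s.
2. the stake is lifted at least 25 mm clear of its rest, gripped at its balance point (x of the grasp point in the frame of stake between -0.018 and 0.018 m and contact force between the fingers and stake above 2 N and contact force between stake and holder below 0.1 N and contact force between stake and rest below 0.1 N and z of stake in the frame of rest above 0.095 m), for 0.2 s.
At the end, for the whole second after the job is handed in: Knob above 0.95 rad; fingers grip the stake within 18 mm of its balance point, level within 5 deg, in line with the slot within 8 deg, shank end within 15 mm sideways of the slot's middle and 15 to 60 mm above the plate; at rest, touching neither stump nor rest (x of the grasp point in the frame of stake between -0.018 and 0.018 m and contact force between the fingers and stake above 2 N and contact force between stake and holder below 0.1 N and contact force between stake and rest below 0.1 N and value of joint clamp above 0.95 rad and horizontal distance between shank_tip and socket below 0.015 m and z of shank_tip in the frame of socket between 0.015 and 0.06 m and angle between stake's own z axis and vertical below 0.09 rad and angle between the x axis of stake and the x axis of holder, either way round below 0.14 rad and linear speed of stake below 0.03 m/s); the arm keeps its last pose, push and grip.
It fails at once if a bystander is moved more than 30 mm (distance of any of hammer, snips, jar, bowl, bangle, mallet, tin from where it was at the start of the episode above 0.03 m).
It fails at once if the stake is tipped more than 20 degrees (angle between stake's own z axis and vertical above 0.35 rad).
It also fails if it takes over 53 s, if anything falls off the work surface, if the arm or the gripper's body presses on something with over 40 N, if the wrist force passes 120 N, or if a joint passes its speed limit or range.

## Robot

A 7-joint arm with a two-finger parallel gripper is mounted at the origin on the work surface. World frame = base frame: x ahead of the robot, y to its left, z up, the work surface at z = 0. Lengths are in m, angles in rad, forces in N, time in s.
With the tool pointing down it reaches from about 0.4 to 0.875 m from the base axis. Payload 19.3 kg.
Tool frame: the origin (TCP) lies midway between the tips of the shut fingers; the grasp point (between the pads) lies 19 mm behind it; z points along the fingers, y is the line along which they close (so a half turn about z gives the same grasp; the last joint's range is limited). The gripper opens to 85 mm and grips with 20 to 120 N. Pads are 22 mm wide; open, the fingers measure 114 mm over their backs; the gripper's body (76 mm by 85 mm) begins 54 mm behind the grasp point. The pads swing forward as they close: fully open they stand 13 mm farther back than shut.
Start: joints at [-1.334, 0.521, -0.036, 1.599, 0.021, 1.021, -0.113], TCP at [0.189, 0.596, 0.21] pointing down, gripper open.
Joint ranges: [-2.91, 2.91], [-0.3, 2.13], [-1.5, 1.42], [0.17, 2.43], [-1.26, 4.41], [0.16, 1.93], [-2.52, 2.52]. Speed limits (rad/s): [1.89, 1.89, 2.39, 2.39, 3.01, 3.01, 3.01].

## Interface

Orientations are given as [roll, pitch, yaw] about the fixed x, y, z axes, in that order (R = Rz(yaw) Ry(pitch) Rx(roll)).
In Python, from workcell import bot gives the robot as it stands.
- The arm moves only by the tool move_arm, never from a script. Its argument "moves" is a list that holds one entry, the list of rows, each a list of 7 numbers: the opening, from 0 (shut) to 1 (fully open), then the shift along the tool's x, y, z in units of 1000 mm (1.0 is 1000 mm), then the turn, a rotation vector about the tool's x, y, z in units of 2 pi rad (1.0 is 2 pi rad). A call has 1 to 5 rows; each row is the pose to reach, as a shift and turn from the pose commanded when the call began, along the tool's axes at that moment, turning the shorter way round; what a row does not reach only later rows make up. A row lasts 1/10 s, in which the tool goes at most 50 mm and 8.59 degrees, less where a joint would pass 70% of its speed; a pose out of reach is approached as far as the arm can. A call with a number of a shift or a turn outside -1 to 1 is refused whole. A call with a gripper value outside its range is refused whole. The fingers move at their own pace and stop on an object; "force" is the grip in N (left out, the last holds). Time passes only in rows, so rows that repeat a pose let the fingers close. It gives the time, the measured TCP pose, the force, the opening and the grip force at its end, in the units of the state.
- bot.observe(): the state, without advancing time (a new reading comes with each control period).
- bot.grab_frame(name): name is "scene" or "top" or "wrist"; returns the picture (420x560x3 uint8, red, green, blue); there is no depth.
- bot.camera_params(name): a dict with "vertical_fov" (degrees; the focal length in pixels is half the picture's height over the tangent of half this angle, whatever the lens; pixels are square), "cx", "cy" (the principal point, pixels), "R" (3x3) and "t" (3): a world point X has camera coordinates R X + t. Camera axes: x right, y down, z forward; pixel columns grow to the right and rows downward; lengths in m; the calibration is good to about 2 mm. A picture is of the moment at which its call begins: read the wrist's pose just before it. camera_params takes no time and is no camera call; for the wrist camera it gives the pose at the moment of the call.
- bot.job_done(): hands the job in; it is judged then, once.
The state is a dict: "clock": time; "qpos": joint angles; "qd": joint speeds; "joint_efforts": joint torques, N m; "position": TCP position; "tool_rot": TCP orientation; "force": force on the tool from outside, world axes, zero at the start; "moment": the same for the moment, N m; "grip_width": finger opening in m; "finger_force": force on a finger pad.
Only numpy, scipy, OpenCV 4.12 (cv2) and the standard library are available. Lean on these libraries where they do the work, as an engineer would, in place of code of your own. Each camera call takes 0.05 s, during which the arm holds its last target. There are 200 camera calls.

## Working session

There is one attempt and no reset: what is moved stays moved. The work goes in short steps, Python scripts to look and compute and a tool call to move; the robot and the scene stay as the last step left them, time stands still between calls to the robot, and variables do not carry over. Pictures are saved under pics/ and viewed, at most 10 in all, crops included, and the job is handed in when it is done.

Besides the shell and the picture viewer there is one more tool, called after ">>>" as a command line: name --argument value ..., lists and objects as JSON in quotes. move_arm: Moves the arm, as the interface text tells. Shifts and turns lie within -1 to 1; 1 stands for 1000 mm of shift or 2 pi rad of turn. Its arguments: {"type":"object","properties":{"moves":{"type":"array"},"force":{"type":"number"}},"required":["moves"]}

```bash
mkdir -p pics; ls; cat > h.py <<'E'
import numpy as np,cv2
from workcell import bot
from scipy.spatial.transform import Rotation as Ro
def cam(n):
    p=bot.camera_params(n);f=210/np.tan(np.radians(p["vertical_fov"])/2)
    return f,p["cx"],p["cy"],np.array(p["R"]),np.array(p["t"])
def ray(c,u,v,z):
    f,cx,cy,R,t=c;o=-R.T@t;d=R.T@np.array([(u-cx)/f,(v-cy)/f,1]);return o+d*(z-o[2])/d[2]
def proj(c,X):
    f,cx,cy,R,t=c;q=R@np.array(X)+t;return q[0]/q[2]*f+cx,q[1]/q[2]*f+cy
def grab(n,name):
    c=cam(n);im=np.array(bot.grab_frame(n));cv2.imwrite(f"pics/{name}.png",im[:,:,::-1]);return c,im
E
python3 - <<'E'
from h import *
for n in("top","scene"):
    c,im=grab(n,n+"1");print(n,-c[3].T@c[4],c[0],bot.camera_params(n))
s=bot.observe();print({k:np.round(s[k],3) for k in s})
E
```

```text
pics
top [ 0.27943519 -0.00465558  1.27919041] 409.7797554489445 {'vertical_fov': 54.2675939488482, 'cx': 283.82181194059217, 'cy': 216.8806784707094, 'R': array([[-2.05629304e-02, -9.99788407e-01, -5.53644562e-04],
       [-9.76059112e-01,  2.01948092e-02, -2.16565877e-01],
       [ 2.16531234e-01, -3.91283924e-03, -9.76267850e-01]]), 't': array([0.00179963, 0.54986827, 1.18830781])}
scene [ 1.35098721 -0.11331954  0.79840219] 393.37246552784734 {'vertical_fov': 56.19062971504198, 'cx': 282.0185193337255, 'cy': 216.21972202388477, 'R': array([[ 0.12733749,  0.99185416, -0.00323953],
       [ 0.64534498, -0.08533086, -0.75911034],
       [-0.75320318,  0.09457259, -0.65095392]]), 't': array([-0.05704842, -0.2754471 ,  1.54800781])}
{'clock': np.float64(0.1), 'qpos': array([-1.334,  0.522, -0.036,  1.6  ,  0.021,  1.021, -0.113]), 'qd': array([ 0.001, -0.001,  0.001, -0.002,  0.001, -0.002,  0.001]), 'joint_efforts': array([ 2.0000e-03, -9.2849e+01,  1.9840e+00, -3.7054e+01,  1.8000e-02,
        5.0000e-03,  0.0000e+00]), 'position': array([0.189, 0.596, 0.209]), 'tool_rot': array([-3.141,  0.   ,  2.835]), 'force': array([ 0.532,  1.277, -0.11 ]), 'moment': array([ 0.005,  0.007, -0.003]), 'finger_force': np.float64(0.0), 'grip_width': np.float64(0.086)}
```

View pics/top1.png

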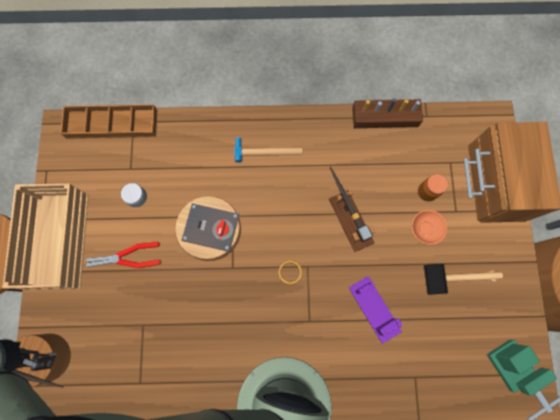

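View pics/scene1.png

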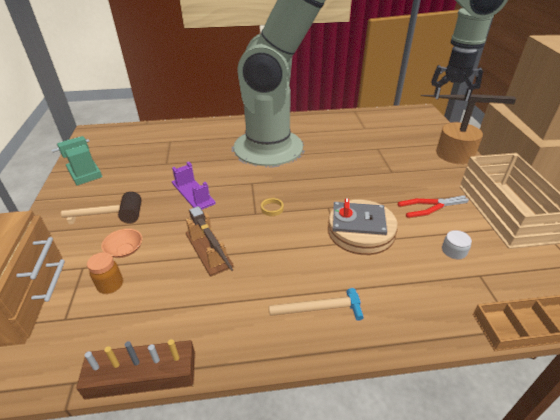

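Top: stump at (208,228) with its red knob at (222,229), stake and rest around (350,215), purple decoy at (375,310). I need enlargements to get the pixels accurately.

```bash
python3 - <<'E'
import cv2,numpy as np
t=cv2.imread("pics/top1.png");s=cv2.imread("pics/scene1.png")
z=lambda a,x,y,w,h:cv2.resize(a[y:y+h,x:x+w],(400,300),interpolation=cv2.INTER_CUBIC)
cv2.imwrite("pics/mos.png",np.vstack([np.hstack([z(t,164,195,88,66),z(s,318,183,88,66)]),np.hstack([z(t,288,160,128,96),z(s,160,190,128,96)])]))
E
```

```text
(no output)
```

View pics/mos.png

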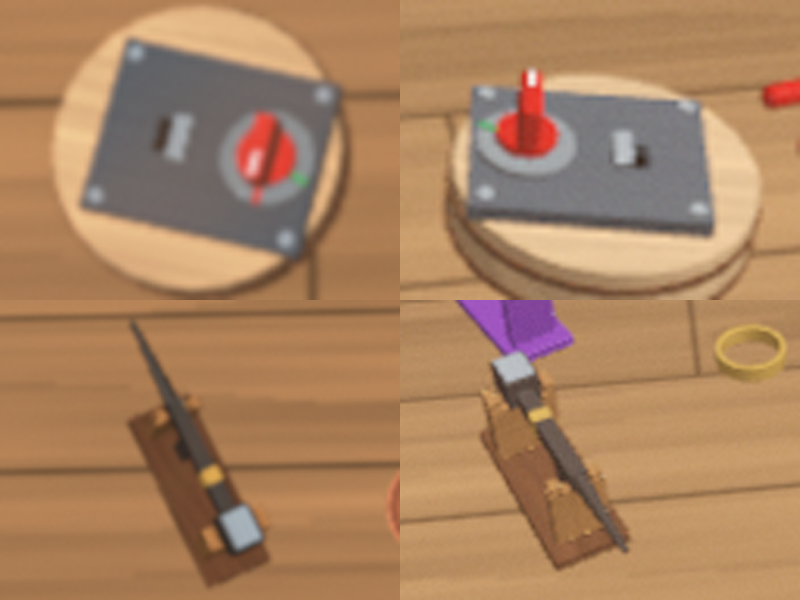

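Top-crop pixels: slot dark part at (160,138), jaw at (181,137), four plate screws, knob at (265,155) with its white mark to the lower side (so holder +x points away from the robot). The stake has its brass band at (210,476), horn tip at (133,322) and head at (240,528).

```bash
python3 - <<'E'
from h import *
c=cam("top");d=cam("scene")
T=lambda u,v,z:ray(c,164+u/4.545,195+v/4.545,z); S=lambda u,v,z:ray(d,318+(u-400)/4.545,183+v/4.545,z)
sc=[T(135,52,.062),T(323,95,.062),T(95,195,.062),T(286,239,.062)]
print("screws",np.round(sc,3),"centre",np.mean(sc,0));
for a,b in((0,2),(1,3)): e=sc[a]-sc[b];print("xang",np.degrees(np.arctan2(e[1],e[0])))
for a,b in((0,1),(2,3)): e=sc[a]-sc[b];print("yang-90",np.degrees(np.arctan2(e[1],e[0]))-90)
ss=[S(486,92,.062),S(688,106,.062),S(486,193,.062),S(700,209,.062)];print("scene screws",np.round(ss,3),np.mean(ss,0))
print("slot",T(160,138,.06),S(641,157,.06),"knob",T(268,157,.06),S(526,135,.06))
T=lambda u,v,z:ray(c,288+u/3.125,160+v/3.125,z); S=lambda u,v,z:ray(d,160+(u-400)/3.125,190+v/3.125,z)
for n,a in (("band",(T(210,176,.088),S(541,114,.088))),("horn",(T(133,22,.08),S(626,250,.08))),("head",(T(241,228,.1),S(514,66,.1)))):print(n,np.round(a,4))
E
```

```text
screws [[0.588 0.266 0.062]
 [0.556 0.139 0.062]
 [0.491 0.289 0.062]
 [0.459 0.163 0.062]] centre [0.52323426 0.21408289 0.062     ]
xang -13.80116977612381
xang -13.856929897035178
yang-90 -14.300070312972679
yang-90 -14.161586042051226
scene screws [[0.461 0.164 0.062]
 [0.493 0.291 0.062]
 [0.558 0.141 0.062]
 [0.59  0.267 0.062]] [0.52558456 0.21554912 0.062     ]
slot [0.52880071 0.24767552 0.06      ] [0.53586239 0.24638694 0.06      ] knob [0.51440151 0.17544064 0.06      ] [0.50531214 0.17984603 0.06      ]
band [[ 0.5409 -0.222   0.088 ]
 [ 0.544  -0.221   0.088 ]]
horn [[ 0.6997 -0.1566  0.08  ]
 [ 0.7024 -0.1537  0.08  ]]
head [[ 0.4879 -0.2459  0.1   ]
 [ 0.4903 -0.2442  0.1   ]]
```

```bash
cat >> h.py <<'E'
def row(p,yaw):
    s=bot.observe();R=Ro.from_euler("xyz",s["tool_rot"]);d=R.inv().apply(np.array(p)-s["position"])
    w=(R.inv()*Ro.from_euler("xyz",[np.pi,0,np.radians(yaw)])).as_rotvec()/(2*np.pi)
    print(round(float(s["clock"]),2),"shift",np.round(d,4),"turn",np.round(w,4),"dist",np.linalg.norm(d))
E
python3 -c "
from h import *
row([.514,.178,.25],165.95)"
```

```text
0.1 shift [-0.4362 -0.2998 -0.0403] turn [-0.0002  0.     -0.0098] dist 0.5308368233489116
```

>>> move_arm --moves '[[[1,-0.04,-0.027,-0.025,0,0,-0.0098],[1,-0.08,-0.055,-0.04,0,0,-0.0098],[1,-0.12,-0.082,-0.04,0,0,-0.0098],[1,-0.16,-0.11,-0.04,0,0,-0.0098],[1,-0.2,-0.137,-0.04,0,0,-0.0098]]]'

```text
clock: 0.6
position: [0.3386, 0.4033, 0.2499]
tool_rot: [-3.142, -0.0, 2.896]
force: [1.6, 1.5, 0.1]
grip_width: 0.0855
finger_force: 0.0
```

```bash
python3 -c "
from h import *
row([.514,.178,.25],165.95)"
```

```text
0.6 shift [-2.249e-01 -1.760e-01 -1.000e-04] turn [-0. -0.  0.] dist 0.28554949044290906
```

>>> move_arm --moves '[[[1,-0.038,-0.03,0,0,0,0],[1,-0.076,-0.06,0,0,0,0],[1,-0.114,-0.09,0,0,0,0],[1,-0.152,-0.12,0,0,0,0],[1,-0.19,-0.149,0,0,0,0]]]'

```text
clock: 1.1
position: [0.4867, 0.2126, 0.2499]
tool_rot: [-3.142, -0.0, 2.896]
force: [-0.5, 1.3, 0.3]
grip_width: 0.0857
finger_force: 0.0
```

>>> move_arm --moves '[[[1,-0.035,-0.027,0,0,0,0],[1,-0.035,-0.027,0,0,0,0],[1,-0.035,-0.027,0,0,0,0]]]'

```text
clock: 1.4
position: [0.5134, 0.179, 0.2496]
tool_rot: [-3.141, -0.001, 2.894]
force: [0.2, 1.1, 0.6]
grip_width: 0.0855
finger_force: 0.0
```

```bash
python3 -c "
from h import *
c,im=grab('wrist','w1');row([.514,.178,.25],165.95);print(-c[3].T@c[4],c[0]);print(proj(c,[.514,.179,.106]),proj(c,[.531,.247,.06]))"
```

```text
1.45 shift [-0.0016 -0.0018 -0.0004] turn [-0.     -0.0001 -0.    ] dist 0.002406764062946979
[0.44304471 0.19762655 0.41455191] 297.4483839611601
(np.float64(281.4643041713479), np.float64(196.59204271420677)) (np.float64(339.3505500595796), np.float64(187.6293402138661))
```

View pics/w1.png

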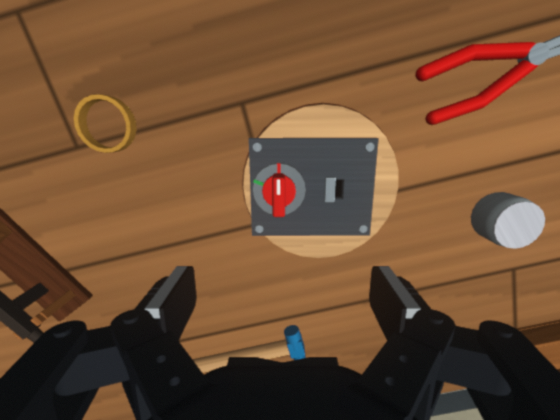

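Wrist view: knob bar runs from (279,175) to (279,216), centre about (279.5,196). The slot's dark mouth is at (340,188) with the jaw at (331,190).

```bash
python3 -c "
from h import *
c=cam('wrist');k=ray(c,279.3,196,.106);print(k)
sc=[ray(c,*p,.062) for p in((257,147),(370,147),(259,229),(363,229))];print(np.round(sc,4),np.mean(sc,0))
for a,b in((2,0),(3,1)): e=sc[a]-sc[b];print(np.degrees(np.arctan2(e[1],e[0])))
k[2]=.078;row(k,165.95)
print(k+.07*np.array([.2428,.97,0]),[ray(c,u,188,.06) for u in(336,344)])"
```

```text
[0.51228694 0.17807665 0.106     ]
[[0.4595 0.1644 0.062 ]
 [0.4914 0.2915 0.062 ]
 [0.5572 0.1399 0.062 ]
 [0.5891 0.2667 0.062 ]] [0.52431457 0.21565667 0.062     ]
-14.067466986616157
-14.213711599945928
1.45 shift [-0.     -0.0021  0.1716] turn [-0.     -0.0001 -0.    ] dist 0.17162157134174238
[0.52928294 0.24597665 0.078     ] [array([0.52980616, 0.24418832, 0.06      ]), array([0.53217139, 0.25360324, 0.06      ])]
```

>>> move_arm --moves '[[[1,0,-0.002,0.045,0,0,0],[1,0,-0.002,0.09,0,0,0],[1,0,-0.002,0.135,0,0,0],[1,0,-0.002,0.17,0,0,0],[0.2,0,-0.002,0.17,0,0,0]]]'

```text
clock: 1.95
position: [0.5097, 0.1783, 0.0763]
tool_rot: [-3.138, -0.006, 2.899]
force: [-0.1, -0.1, -0.1]
grip_width: 0.0732
finger_force: 0.0
```

>>> move_arm --moves '[[[0,0,0,0,0,0,0],[0,0,0,0,0,0,0],[0,0,0,0,0,0,0],[0,0,0,0,0,0,0],[0,0,0,0,0,0,0]]]' --force 50

```text
clock: 2.45
position: [0.5128, 0.175, 0.0816]
tool_rot: [-3.139, 0.0, 2.894]
force: [-9.3, -19.4, 27.9]
grip_width: 0.0115
finger_force: 48.9
```

>>> move_arm --moves '[[[0,0,-0.003,-0.004,0,0,0],[0,0,-0.003,-0.004,0,0,0],[0,0,-0.003,-0.004,0,0,0]]]'

```text
clock: 2.75
position: [0.5116, 0.1745, 0.0836]
tool_rot: [-3.141, -0.001, 2.896]
force: [3.0, -1.9, -22.3]
grip_width: 0.0099
finger_force: 51.3
```

```bash
python3 -c "
from h import *
s=bot.observe();print(s['qpos'],s['force'],s['position'])"
```

```text
[-0.50444328  0.56745449  0.09024646  1.93162558 -0.07994022  0.64683491
  0.96102334] [  3.04016061  -1.927225   -22.25225096] [0.51164429 0.17446583 0.0835943 ]
```

>>> move_arm --moves '[[[0,0,0,0.002,0,0,-0.02],[0,0,0,0.002,0,0,-0.04],[0,0,0,0.002,0,0,-0.06],[0,0,0,0.002,0,0,-0.08],[0,0,0,0.002,0,0,-0.1]]]'

```text
clock: 3.25
position: [0.5119, 0.1738, 0.083]
tool_rot: [-3.14, -0.0, -2.754]
force: [-6.5, -7.6, 9.5]
grip_width: 0.0101
finger_force: 59.8
```

>>> move_arm --moves '[[[0,0,0,0,0,0,-0.02],[0,0,0,0,0,0,-0.04],[0,0,0,0,0,0,-0.055],[0,0,0,0,0,0,-0.055]]]'

```text
clock: 3.65
position: [0.5121, 0.1735, 0.083]
tool_rot: [-3.14, -0.001, -2.41]
force: [-4.6, -8.3, 9.4]
grip_width: 0.01
finger_force: 60.0
```

```bash
python3 -c "
from h import *
s=bot.observe();print(s['qpos'],s['force'],s['moment'])"
```

```text
[-0.30783301  0.56786345 -0.17617628  1.9215613   0.15551286  0.66569417
  1.72251295] [-4.59992258 -8.33850634  9.42653593] [-1.82176894  1.14527612  0.17731202]
```

>>> move_arm --moves '[[[1,0,0,0,0,0,0],[1,0,0,0,0,0,0],[1,0,0,0,0,0,0],[1,0,0,-0.03,0,0,0],[1,0,0,-0.08,0,0,0]]]'

```text
clock: 4.15
position: [0.5106, 0.1746, 0.1608]
tool_rot: [3.14, -0.004, -2.412]
force: [0.4, 0.6, 0.3]
grip_width: 0.0813
finger_force: 0.0
```

>>> move_arm --moves '[[[1,0,0,-0.05,0,0,0.02],[1,0,0,-0.1,0,0,0.04],[1,0,0,-0.15,0,0,0.06],[1,0,0,-0.15,0,0,0.06],[1,0,0,-0.15,0,0,0.06]]]'

```text
clock: 4.65
position: [0.5123, 0.1753, 0.313]
tool_rot: [3.142, 0.002, -2.789]
force: [-0.7, -0.4, -1.3]
grip_width: 0.0857
finger_force: 0.0
```

```bash
python3 -c "
from h import *
c,im=grab('wrist','w2');print(bot.observe()['qpos'],-c[3].T@c[4]);row([.54,-.22,.3],202.9);u,v=map(int,proj(c,[.52,.21,.08]));print(u,v)
cv2.imwrite('pics/w2c.png',cv2.resize(im[max(v-70,0):v+70,u-90:u+90,::-1],None,fx=4,fy=4,interpolation=2));print(proj(c,[.5295,.246,.06]))"
```

```text
[-0.34481902  0.29270012 -0.12150051  1.6837639   0.0380966   1.1673008
  1.44730734] [0.44372318 0.15028765 0.47782706]
4.7 shift [ 0.1101 -0.3805  0.0118] turn [-0.      0.     -0.0075] dist 0.3962815053893299
303 193
(np.float64(323.4347374346255), np.float64(204.95949884267702))
```

View pics/w2c.png

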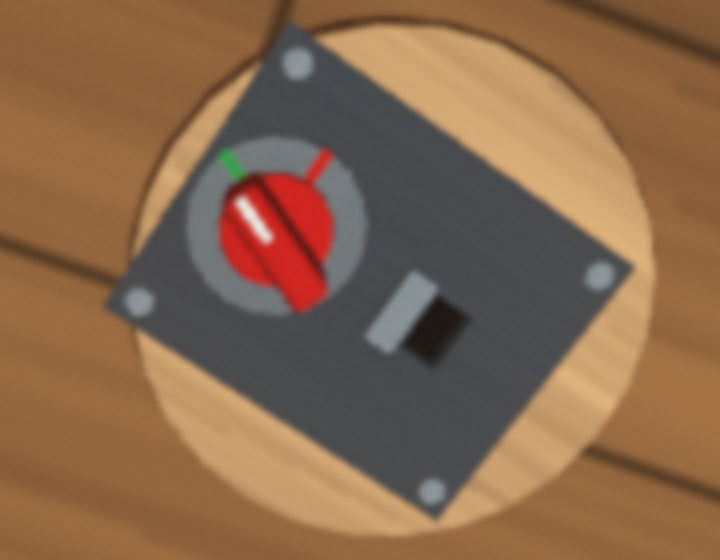

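The knob's white mark now points at the green dash, so it is open. The slot's mouth is at crop (436,330).

>>> move_arm --moves '[[[1,0.0135,-0.0475,0.001,0,0,-0.0075],[1,0.027,-0.095,0.003,0,0,-0.0075],[1,0.0405,-0.1425,0.005,0,0,-0.0075],[1,0.054,-0.19,0.007,0,0,-0.0075],[1,0.0675,-0.2375,0.009,0,0,-0.0075]]]'

```text
clock: 5.2
position: [0.5298, -0.0732, 0.3016]
tool_rot: [3.141, -0.002, -2.742]
force: [1.8, 0.4, 0.1]
grip_width: 0.085
finger_force: 0.0
```

```bash
python3 -c "
from h import *
print(bot.observe()['qpos']);row([.54,-.22,.3],202.9)
" ; cat > slot.py <<'E'
E
python3 - <<'E'
E
```

```text
[ 2.83502387e-02  2.88462696e-01 -2.46654762e-03  1.71722670e+00
  7.68119525e-04  1.13788364e+00  1.99616733e+00]
5.2 shift [ 0.0477 -0.1392  0.0016] turn [ 0.0001 -0.0003  0.    ] dist 0.14719342723851103
```

>>> move_arm --moves '[[[1,0.016,-0.046,0.001,0,0,0],[1,0.032,-0.092,0.001,0,0,0],[1,0.046,-0.136,0.001,0,0,0],[1,0.046,-0.136,0.001,0,0,0],[1,0.046,-0.136,0.001,0,0,0]]]'

```text
clock: 5.7
position: [0.5402, -0.2152, 0.3003]
tool_rot: [3.14, -0.002, -2.744]
force: [0.6, 0.8, 0.2]
grip_width: 0.0856
finger_force: 0.0
```

```bash
rm slot.py; python3 -c "
from h import *
c,im=grab('wrist','w3');s=bot.observe();print(s['qpos'],s['position'],-c[3].T@c[4])
h=cv2.cvtColor(im,cv2.COLOR_RGB2HSV);u,v=map(int,proj(c,[.54,-.22,.088]));print(u,v)
cv2.imwrite('pics/w3c.png',cv2.resize(im[max(v-90,0):v+90,u-120:u+120,::-1],(800,600),interpolation=2));print(max(v-90,0))"
```

```text
[ 0.23078931  0.37076978  0.06120822  1.60373588 -0.02443414  1.17003062
  2.26734123] [ 0.54056205 -0.21396446  0.30061018] [ 0.47366182 -0.2433396   0.46538646]
278 181
91
```

View pics/w3c.png

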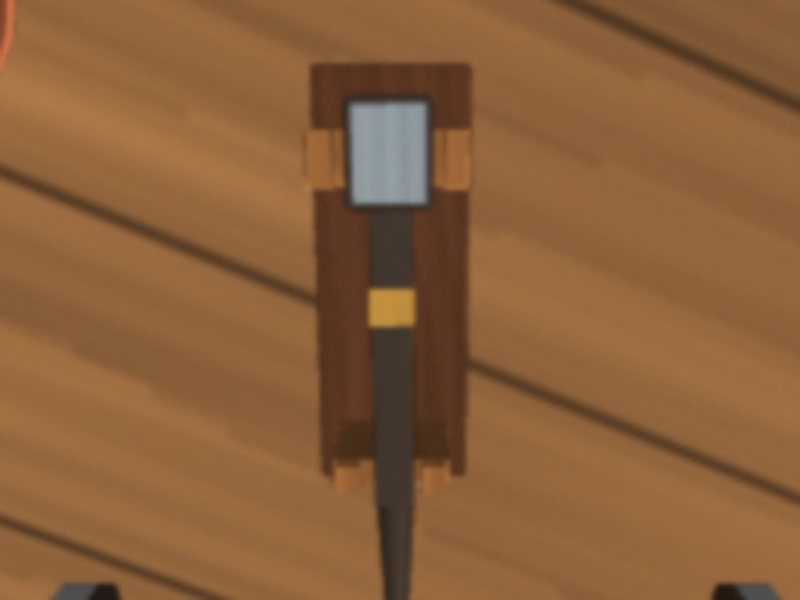

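Stake view: band centre at crop (392,308), beam axis from (392,220) to (395,500), head top centre at (389,153).

```bash
python3 -c "
from h import *
c=cam('wrist');P=lambda u,v,z:ray(c,158+u/3.3333,91+v/3.3333,z)
b=P(392,308,.088);a=P(392,220,.088);d=P(395,500,.088);h=P(389,153,.1)
print('band',b,'head',h);e=d-a;g=b-h;y=np.degrees(np.arctan2(e[1],e[0]));print(y,np.degrees(np.arctan2(g[1],g[0])),np.linalg.norm(g[:2]))
r=c[3].T@np.array([-1.4,.5,0])/710;print('slot',np.array([.5295,.246])+r[:2])
b[2]=.06;row(b,180+y)"
```

```text
band [ 0.54354946 -0.2212401   0.088     ] head [ 0.4899412  -0.24431367  0.1       ]
23.08050436275881 23.28756285588821 0.05836296414162528
slot [0.53088675 0.2444438 ]
5.75 shift [-0.0003 -0.0083  0.2406] turn [ 0.0003 -0.0002 -0.0006] dist 0.24073869746565865
```

>>> move_arm --moves '[[[1,0,-0.007,0.048,0,0,0],[1,0,-0.007,0.096,0,0,0],[1,0,-0.007,0.144,0,0,0],[1,0,-0.007,0.18,0,0,0],[1,0,-0.007,0.18,0,0,0]]]'

```text
clock: 6.25
position: [0.5412, -0.2184, 0.1176]
tool_rot: [3.136, -0.006, -2.74]
force: [-0.0, -0.0, 0.9]
grip_width: 0.0854
finger_force: 0.0
```

```bash
python3 -c "
from h import *
row([.543,-.2215,.06],203.1);print(bot.observe()['position'])"
```

```text
6.25 shift [-0.0008 -0.0039  0.0575] turn [ 0.0009 -0.0009 -0.0003] dist 0.057678399357479114
[ 0.54118301 -0.21842515  0.11756771]
```

>>> move_arm --moves '[[[1,0,-0.002,0.03,0,0,0],[1,0,-0.002,0.06,0,0,0],[1,0,-0.002,0.06,0,0,0],[1,0,-0.002,0.06,0,0,0]]]'

```text
clock: 6.65
position: [0.5452, -0.2225, 0.0637]
tool_rot: [-3.141, 0.001, -2.742]
force: [0.2, -0.2, 0.6]
grip_width: 0.0857
finger_force: 0.0
```

```bash
python3 -c "
from h import *
row([.543,-.2215,.06],203.1);print(bot.observe()['position'])"
```

```text
6.65 shift [0.0016 0.0017 0.0037] turn [-0.0001  0.0001 -0.0006] dist 0.004353343604441092
[ 0.5451581  -0.22245673  0.06365772]
```

>>> move_arm --moves '[[[0.3,0.001,0.001,0.003,0,0,-0.0006],[0.3,0.001,0.001,0.003,0,0,-0.0006],[0.3,0.001,0.001,0.003,0,0,-0.0006],[0.3,0.001,0.001,0.003,0,0,-0.0006]]]' --force 80

```text
clock: 7.05
position: [0.5434, -0.2223, 0.0595]
tool_rot: [-3.141, 0.001, -2.739]
force: [0.9, 0.3, -0.1]
grip_width: 0.0285
finger_force: 0.0
```

```bash
python3 -c "
from h import *
row([.543,-.2215,.06],203.1);print(bot.observe()['position'])"
```

```text
7.05 shift [ 0.      0.0009 -0.0005] turn [-0.0001  0.0001 -0.0001] dist 0.001044537805894842
[ 0.54337241 -0.22234264  0.05950774]
```

>>> move_arm --moves '[[[0,0,0.0005,0,0,0,0],[0,0,0.0005,0,0,0,0],[0,0,0.0005,0,0,0,0],[0,0,0.0005,0,0,0,0],[0,0,0.0005,0,0,0,0]]]' --force 80

```text
clock: 7.55
position: [0.5433, -0.2221, 0.0597]
tool_rot: [-3.141, 0.001, -2.739]
force: [-1.4, -0.7, 10.8]
grip_width: 0.013
finger_force: 78.5
```

>>> move_arm --moves '[[[0,0,0,-0.01,0,0,0],[0,0,0,-0.025,0,0,0],[0,0,0,-0.04,0,0,0],[0,0,0,-0.055,0,0,0],[0,0,0,-0.07,0,0,0]]]'

```text
clock: 8.05
position: [0.543, -0.2218, 0.1307]
tool_rot: [-3.141, 0.001, -2.739]
force: [0.1, -0.2, -7.0]
grip_width: 0.0131
finger_force: 79.3
```

>>> move_arm --moves '[[[0,0,0,-0.02,0,0,0],[0,0,0,-0.04,0,0,0],[0,0,0,-0.05,0,0,0],[0,0,0,-0.05,0,0,0],[0,0,0,-0.05,0,0,0]]]'

```text
clock: 8.55
position: [0.5426, -0.2216, 0.1786]
tool_rot: [3.141, -0.0, -2.739]
force: [-1.2, -0.0, -6.0]
grip_width: 0.0133
finger_force: 79.4
```

```bash
python3 -c "
from h import *
c,im=grab('scene','s2');w,im2=grab('wrist','w4');print(bot.observe()['moment'])
cv2.imwrite('pics/mos2.png',np.hstack([cv2.resize(im[150:290,130:270,::-1],(400,400),interpolation=2),cv2.resize(im2[150:350,180:380,::-1],(400,400),interpolation=2)]))
x=np.radians(-14.1);s=np.array([.531,.2447]);o=s-.043*np.array([np.cos(x),np.sin(x)]);print(o);row([*o,.18],165.9)"
```

```text
[0.03614856 0.03375825 0.00724188]
[0.4892955  0.25517545]
8.65 shift [-0.1379  0.4594 -0.0017] turn [ 1.000e-04 -2.000e-04  1.032e-01] dist 0.479694183963946
```

View pics/mos2.png

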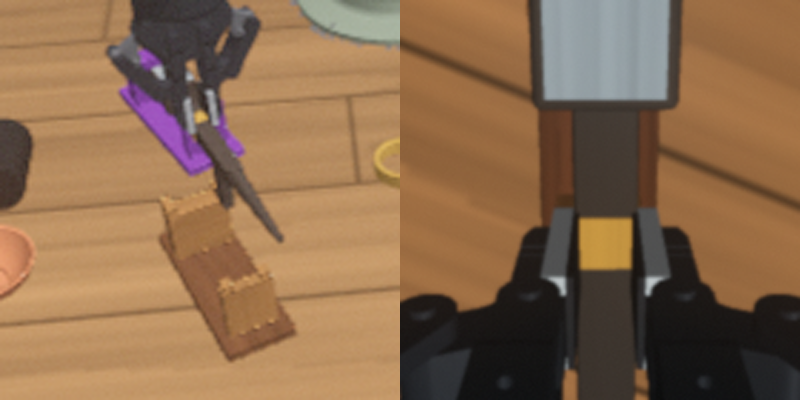

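The stake is off its rest and level, with the brass band between the pads at (605,243). I'll carry it across at this height.

>>> move_arm --moves '[[[0,-0.006,0.02,0,0,0,0.005],[0,-0.016,0.053,0,0,0,0.014],[0,-0.026,0.087,0,0,0,0.024],[0,-0.036,0.12,0,0,0,0.034],[0,-0.046,0.153,0,0,0,0.042]]]'

```text
clock: 9.15
position: [0.5246, -0.0617, 0.1782]
tool_rot: [3.141, -0.001, -3.006]
force: [0.8, 0.4, -6.2]
grip_width: 0.0135
finger_force: 79.4
```

```bash
python3 -c "
from h import *
row([.4893,.2552,.18],165.9)"
```

```text
9.15 shift [-0.008   0.3187 -0.0018] turn [-0.     -0.0002  0.0608] dist 0.3188216970957605
```

>>> move_arm --moves '[[[0,-0.001,0.035,0,0,0,0.01],[0,-0.002,0.07,0,0,0,0.02],[0,-0.003,0.105,0,0,0,0.03],[0,-0.004,0.14,0,0,0,0.04],[0,-0.005,0.175,0,0,0,0.05]]]'

```text
clock: 9.65
position: [0.5054, 0.1123, 0.1783]
tool_rot: [-3.141, -0.001, 2.964]
force: [-0.0, 0.3, -5.9]
grip_width: 0.013
finger_force: 79.4
```

```bash
python3 -c "
from h import *
row([.4893,.2552,.18],165.9)"
```

```text
9.65 shift [ 0.0412  0.1378 -0.0018] turn [-0.0001 -0.0001  0.0108] dist 0.14380305214603753
```

>>> move_arm --moves '[[[0,0.01,0.034,0,0,0,0.005],[0,0.02,0.068,0,0,0,0.0108],[0,0.03,0.1,0,0,0,0.0108],[0,0.037,0.124,0,0,0,0.0108],[0,0.041,0.136,0,0,0,0.0108]]]'

```text
clock: 10.15
position: [0.4885, 0.2545, 0.178]
tool_rot: [-3.141, -0.001, 2.901]
force: [-0.1, 0.2, -6.6]
grip_width: 0.0132
finger_force: 79.5
```

>>> move_arm --moves '[[[0,0,0,0.015,0,0,0],[0,0,0,0.03,0,0,0],[0,0,0,0.043,0,0,0],[0,0,0,0.043,0,0,0],[0,0,0,0.043,0,0,0]]]'

```text
clock: 10.65
position: [0.4896, 0.2517, 0.1359]
tool_rot: [-3.141, -0.0, 2.898]
force: [-0.6, -0.6, -5.1]
grip_width: 0.0128
finger_force: 79.4
```

```bash
python3 -c "
from h import *
row([.4893,.2552,.135],165.9)
c,im=grab('scene','s3');w,im2=grab('wrist','w5');t,im3=grab('top','t3');print(proj(c,[.531,.2447,.095]),proj(c,[.531,.2447,.06]))
cv2.imwrite('pics/mos3.png',np.hstack([cv2.resize(im[160:280,310:430,::-1],(400,400),interpolation=2),cv2.resize(im3[160:280,140:260,::-1],(400,400),interpolation=2)]))"
```

```text
10.65 shift [0.0011 0.0033 0.0009] turn [-0.0001 -0.      0.0003] dist 0.0035838796965117613
(np.float64(371.7191687656767), np.float64(207.08363909106376)) (np.float64(369.9534155630456), np.float64(216.49907753374808))
```

View pics/mos3.png

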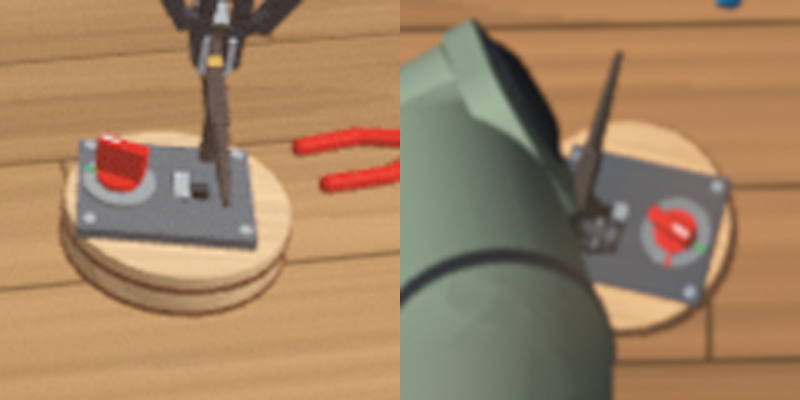

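View pics/w5.png

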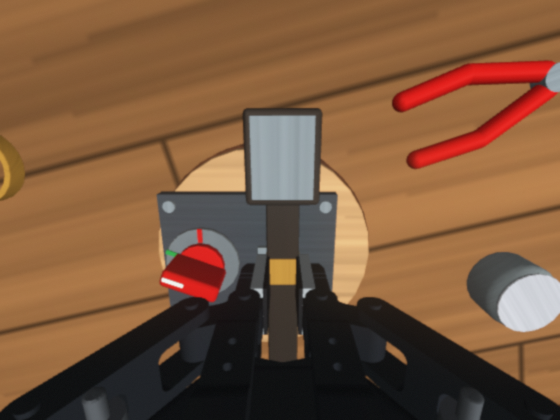

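Scene: shank end at about (373,208), against (371.7,207.1) predicted for the target, and the wrist view shows the beam parallel to the plate edges. I'll trim 3 mm and settle.

>>> move_arm --moves '[[[0,0.001,0.002,0,0,0,0],[0,0.001,0.003,0,0,0,0],[0,0.001,0.003,0,0,0,0],[0,0.001,0.003,0,0,0,0],[0,0.001,0.003,0,0,0,0]]]'

```text
clock: 11.3
position: [0.4892, 0.2552, 0.1359]
tool_rot: [-3.142, 0.0, 2.898]
force: [0.3, -0.5, -5.1]
grip_width: 0.0132
finger_force: 79.4
```

>>> move_arm --moves '[[[0,0,0,0,0,0,0],[0,0,0,0,0,0,0],[0,0,0,0,0,0,0],[0,0,0,0,0,0,0],[0,0,0,0,0,0,0]]]'

```text
clock: 11.8
position: [0.4892, 0.2553, 0.1359]
tool_rot: [-3.142, -0.0, 2.898]
force: [0.1, 0.9, -5.5]
grip_width: 0.013
finger_force: 79.4
```

```bash
python3 -c "
from h import *
row([.4893,.2552,.135],165.9);s=bot.observe();print(s['finger_force'],np.abs(s['qd']).max(),bot.job_done())"
```

```text
11.8 shift [-0.0001 -0.      0.0009] turn [-0.     -0.      0.0004] dist 0.0008861677450601324
the job is handed in; nothing more can be done
79.41952228546143 0.0014356821803495317 None
```

I handed the job in at about 12 s: the knob is open at its green mark, and the stake is gripped at its brass band and held level and steady, in line with the slot, with the shank end about 36 mm above the plate. The verdict was not shown to me.

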